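Show the red-capped tube to the inspection camera

TASK

Draw the red-capped sample tube straight up out of the blue block and hold it in the air before the inspection camera: its middle on the line of sight 12 cm in front of the lens, cap end up, leaning away from the camera just so far that it stands square to the line of sight. Finish while holding it there, still, in the gripper alone. Leave the other tubes in their wells and do not shift the camera, the blue-capped bottle or the timer.

Things in the scene. Friction and masses are not known exactly. Their poses are not given: they have to be found in the camera images.
- red_tube_mid (a point): the sample tube to show: bright red cap, white label, 86 mm long, about 20 g, upright in one of the block's wells. Point on its axis 43 mm above its foot; z axis runs toward the cap. The body is 13 mm across; the cap, 17 mm across, takes the top 20 mm (cap middle 33 mm above this point). Grip it by the cap; it is round, so any yaw serves
- sample_block: blue block, 70 mm (x) by 210 mm (y) by 50 mm high, fixed; origin at the centre of its underside, z up. Four wells in a row along y at -75, -25, 25 and 75 mm (x = 0), 15.5 mm across, floor 10 mm above the worktop. Finger room is on its two long sides (close the fingers along its x axis)
- focus (a point): point in the air on the line of sight, 120 mm in front of the lens, where the tube's middle must be. Its x axis points back along the line of sight to the lens, y is level, z is square to the line of sight and points up, leaning away from the camera: the way the tube's cap end must point
- lens (a point): centre of the front glass of the inspection camera: white box 70 mm long, 46 mm square, with a black ring light 54 mm across and a short dark lens. The head is tilted about a level pin and looks down by 0.25 to 0.6 rad below level; the lens is 60 mm in front of the pin. Axes as for the focus point
- purple_tube_mid (a point): bystander: tube with a purple cap, 83 mm long, in another well; point at its middle
- open_tube_a_mid (a point): bystander: clear open tube with a pale yellow content, 75 mm long, 13 mm across, in another well; point at its middle
- open_tube_b_mid (a point): bystander: empty clear open tube, 75 mm long, 13 mm across, in another well; point at its middle
- timer_mid (a point): bystander: white bench timer, 34 x 68 x 62 mm, standing to the right; point at its middle
- blue_cap_bottle_mid (a point): bystander: white bottle with a blue cap, 42 mm across, 88 mm high, to the right; point at its middle
- camera_stand: the camera's stand: grey column on a flat dark base plate 130 x 90 mm (longer along the view), fixed. Origin on the worktop under the column; the head's pin is 270 mm straight above it. The camera looks toward its -x (roughly toward the robot, turned up to 0.35 rad either way); z up

How it is judged:
On the way:
1. the red-capped tube, in the fingers, has been drawn up clear of the block: its middle more than 110 mm above the worktop, the tube within 0.35 rad of upright (height (world z) of red_tube_mid above 0.11 m and angle between red_tube_mid's own z axis and vertical below 0.35 rad and contact force between the fingers and red_tube above 0.5 N), for 0.1 s.
At the end, for the whole second after the job is handed in: Red-capped tube in the fingers alone, cap up, middle within 20 mm of the focus, axis within 0.2 rad of the focus z axis, still (20 mm/s, 0.15 rad/s); other tubes in their wells; timer and blue-capped bottle within 30 mm of their start, focus within 10 mm (distance between red_tube_mid and focus below 0.02 m and angle between the z axis of red_tube_mid and the z axis of focus, either way round below 0.2 rad and angle between red_tube_mid's own z axis and vertical below 1 rad and contact force between the fingers and red_tube above 0.5 N and linear speed of red_tube below 0.02 m/s and angular speed of red_tube below 0.15 rad/s and contact force between red_tube and camera_stand below 0.1 N and contact force between red_tube and sample_block below 0.1 N and z of each of purple_tube_mid, open_tube_a_mid, open_tube_b_mid in the frame of sample_block below 0.058 m and horizontal distance between each of purple_tube_mid, open_tube_a_mid, open_tube_b_mid and sample_block below 0.085 m and distance of each of timer_mid, blue_cap_bottle_mid from where it was at the start of the episode below 0.03 m and distance of focus from where it was at the start of the episode below 0.01 m and angle between each of purple_tube_mid, open_tube_a_mid, open_tube_b_mid's own z axis and vertical below 0.3 rad); the arm keeps its last pose, push and grip.
It fails at once if the camera is knocked out of its aim (its focus point shifts by more than 20 mm) (distance of focus from where it was at the start of the episode above 0.02 m).
It fails at once if the timer or the blue-capped bottle is knocked away by more than 50 mm (distance of any of timer_mid, blue_cap_bottle_mid from where it was at the start of the episode above 0.05 m).
It fails at once if another tube is pulled out of its well (height (world z) of any of purple_tube_mid, open_tube_a_mid, open_tube_b_mid above 0.085 m).
It also fails if it takes over 32 s, if anything falls off the work surface, if the arm or the gripper's body presses on something with over 40 N, if the wrist force passes 120 N, or if a joint passes its speed limit or range.

ROBOT

A 6-joint arm with a two-finger parallel gripper is mounted at the origin on a cart in front of the work surface, level with it; the furniture and walls round the work are solid. World frame = base frame: x ahead of the robot, y to its left, z up, the work surface at z = 0. Lengths are in m, angles in rad, forces in N, time in s.
With the tool pointing down it reaches from about 0.25 to 0.775 m from the base axis. Payload 4 kg.
Tool frame: the origin (TCP) lies on the centre line of the jaws, within the pads' length; the fingertips stand 8 mm ahead of it and the grasp point (between the pads) lies 11 mm behind it; z points along the fingers, y is the direction in which the jaws open and shut (so a half turn about z gives the same grasp; the last joint's range is limited). The gripper opens to 94 mm and grips with 3 to 60 N. Pads are 16 mm wide; open, the fingers measure 119 mm over their backs; the gripper's body (75 mm by 177 mm) begins 78 mm behind the grasp point.
Start: joints at [1.139, 0.087, 1.371, -0, 1.684, -0.103], TCP at [0.178, 0.521, 0.214] pointing down, gripper open.
Joint ranges: [-3.1, 3.1], [-0.76, 2.03], [0.27, 2.55], [-1.08, 4.22], [0.17, 2.65], [-2.57, 2.57]. Speed limits (rad/s): [2.79, 2.79, 3.14, 3.14, 3.14, 3.14].

INTERFACE

Orientations are given as [roll, pitch, yaw] about the fixed x, y, z axes, in that order (R = Rz(yaw) Ry(pitch) Rx(roll)).
In Python, from bench import robot, cams, close_job gives the robot as it stands.
- The arm moves only by the tool arm_command, never from a script. Its argument "plan" is one flat list of numbers, 7 for each row, row after row: the shift along the tool's x, y, z in cm, then the turn, a rotation vector about the tool's x, y, z in degrees, then the closure, from 0 (fully open) to 1 (shut). A call has 1 to 8 rows; each row shifts and turns the commanded pose from where the row before left it, along the tool's axes as they then stand; what a row does not reach is not made up. A row lasts 1/8 s, in which the tool goes at most 62.5 mm and 10.7 degrees, less where a joint would pass 70% of its speed; a pose out of reach is approached as far as the arm can. A call with a gripper value outside its range is refused whole. The fingers move at their own pace and stop on an object; the grip force is fixed at half the most. Time passes only in rows, so rows that do not move let the fingers close. It gives the time, the measured TCP pose, the force and the opening at its end, in the units of the state.
- robot.get_obs(): the state, without advancing time (a new reading comes with each control period).
- cams.snapshot(name): name is "side" or "top" or "wrist"; returns a dict with "pixels" (480x640x3 uint8, red, green, blue), "fov_y" (degrees; the focal length in pixels is half the picture's height over the tangent of half this angle, whatever the lens; pixels are square), "cx", "cy" (the principal point, pixels), "camera_from_world" (4x4, takes a point from world to camera coordinates); the wrist camera has in their place "tool_from_camera" (4x4, takes a point from camera to tool coordinates, whose origin is the TCP and whose axes are the flange's). Camera axes: x right, y up, looking along -z (the intrinsics and any distortion apply to the point x, -y, -z); pixel columns grow to the right and rows downward; lengths in m; the calibration is good to about 2 mm. A picture is of the moment at which its call begins: read the wrist's pose just before it. There is no depth.
- close_job(): hands the job in, once; it reports no verdict.
The state is a dict: "time": time; "joint_positions": joint angles; "qvel": joint speeds; "joint_torque": joint torques, N m; "tool_pos": TCP position; "ee_rot": TCP orientation; "wrist_force": force on the tool from outside, world axes, zero at the start; "wrist_torque": the same for the moment, N m; "width": finger opening in m.
Only numpy, scipy, OpenCV 4.12 (cv2) and the standard library are available. Lean on these libraries where they do the work, as an engineer would, in place of code of your own. Each camera call takes 0.05 s, during which the arm holds its last target.

## Working session

There is one attempt and no reset: what is moved stays moved. The work goes in short steps, Python scripts to look and compute and a tool call to move; the robot and the scene stay as the last step left them, time stands still between calls to the robot, and variables do not carry over. Pictures are saved under pics/ and viewed, and the job is handed in when it is done.

Besides the shell and the picture viewer there is one more tool, called after ">>>" by a JSON object that holds its "api" and its "payload". arm_command: Moves the arm, as the interface text tells. Its arguments: {"type":"object","properties":{"plan":{"type":"array","items":{"type":"number"}}},"required":["plan"]}

```bash
mkdir -p pics; ls; python3 - <<'E'
from bench import robot,cams
import cv2,numpy as np,pickle
o=robot.get_obs();print(o)
d={}
for n in ["side","top","wrist"]:
    s=cams.snapshot(n);d[n]=s
    cv2.imwrite(f"pics/{n}0.png",s["pixels"][:,:,::-1])
    print(n,{k:(v.round(4).tolist() if hasattr(v,'round') and hasattr(v,'tolist') else v) for k,v in s.items() if k!="pixels"})
pickle.dump((o,d),open("s0.pkl","wb"))
E
```

```text
pics
{'time': 0.0, 'joint_positions': array([ 1.13891863e+00,  8.79163926e-02,  1.37223224e+00,  4.78368334e-07,
        1.68359577e+00, -1.03086322e-01]), 'qvel': array([ 7.23993622e-04, -6.17919010e-04,  5.94265559e-04, -1.10223269e-03,
        6.72419497e-04,  5.43482927e-05]), 'joint_torque': array([-8.44038223e-04, -3.40204668e+01, -3.02415490e+01,  7.15673924e-02,
        3.34680732e-02, -1.52638754e-04]), 'tool_pos': array([0.17736973, 0.52005758, 0.21233643]), 'ee_rot': array([-3.13945237e+00, -2.21896728e-04,  2.81280110e+00]), 'wrist_force': array([-0.1358359 ,  0.46174701, -0.49377923]), 'wrist_torque': array([-0.05587656, -0.02722993, -0.00661466]), 'width': 0.09421744099323828}
side {'fov_y': 55.59790539741752, 'cx': 324.5001116865506, 'cy': 235.86996091384975, 'camera_from_world': [[0.9729, -0.2312, -0.0086, -0.6267], [0.1061, 0.4127, 0.9046, -0.1301], [-0.2056, -0.881, 0.4261, -0.9728], [0.0, 0.0, 0.0, 1.0]]}
top {'fov_y': 54.38383073935055, 'cx': 322.64069778770687, 'cy': 242.7914974078756, 'camera_from_world': [[0.0375, -0.9993, -0.0054, -0.2263], [0.9727, 0.0353, 0.2293, -0.6284], [-0.2289, -0.0138, 0.9733, -0.8695], [0.0, 0.0, 0.0, 1.0]]}
wrist {'fov_y': 60.35928036640223, 'cx': 316.13895413238754, 'cy': 239.7860529592084, 'tool_from_camera': [[-0.0003, 0.9591, 0.283, 0.0829], [1.0, -0.0003, 0.0019, 0.0004], [0.0019, 0.283, -0.9591, -0.1709], [0.0, 0.0, 0.0, 1.0]]}
```

View pics/side0.png

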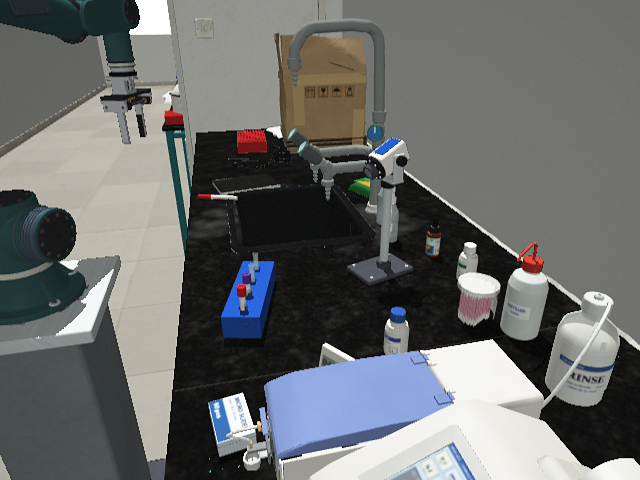

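View pics/top0.png

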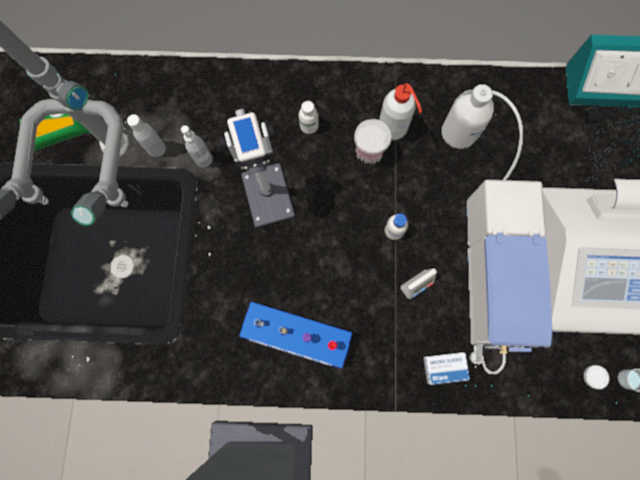

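View pics/wrist0.png

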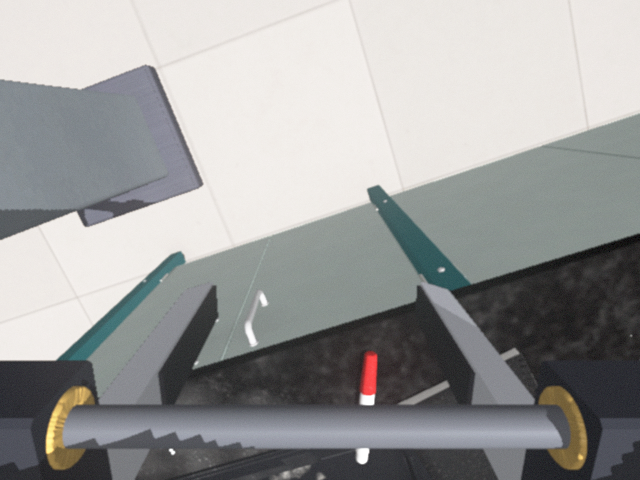

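The side view shows the red cap at about (242,290), nearest in the block, and the camera head at about (390,158). In the top view the red cap is at about (333,345), the block's corners at about (252,304) to (345,366), and the stand base at about (267,195). Next I'll zoom in and measure.

```bash
cat > h.py <<'E'
import numpy as np,pickle,cv2
def f(s): return 240/np.tan(np.radians(s["fov_y"]/2))
def ray(s,u,v):
    M=np.array(s["camera_from_world"]);F=f(s)
    d=np.array([(u-s["cx"])/F,-(v-s["cy"])/F,-1]);R=M[:3,:3]
    o=-R.T@M[:3,3];return o,R.T@d/np.linalg.norm(d)
def onz(s,u,v,z):
    o,d=ray(s,u,v);return o+d*(z-o[2])/d[2]
def proj(s,p):
    M=np.array(s["camera_from_world"]);c=M[:3,:3]@np.asarray(p)+M[:3,3];F=f(s)
    return np.array([s["cx"]+F*c[0]/-c[2],s["cy"]-F*c[1]/-c[2]])
def tri(a,b):
    (o1,d1),(o2,d2)=a,b
    A=np.stack([d1,-d2],1);t=np.linalg.lstsq(A,o2-o1,rcond=None)[0]
    p,q=o1+t[0]*d1,o2+t[1]*d2
    return (p+q)/2,np.linalg.norm(p-q)
E
python3 - <<'E'
from h import *
o,d=pickle.load(open("s0.pkl","rb"))
for n,(x,y,w,h),k in [("side",(335,120,90,170),3.5),("top",(215,95,95,145),4),("side",(215,240,70,110),5),("top",(230,290,130,90),5)]:
    im=d[n]["pixels"][y:y+h,x:x+w,::-1]
    z=cv2.resize(im,None,fx=k,fy=k,interpolation=cv2.INTER_CUBIC);cv2.imwrite(f"pics/z_{n}_{x}.png",z)
for n in ["side","top"]:
    im=d[n]["pixels"];hsv=cv2.cvtColor(im,cv2.COLOR_RGB2HSV)
    for nm,lo,hi in [("red",(0,180,100),(4,255,255)),("blue",(105,180,60),(122,255,255)),("purple",(130,80,50),(160,255,255))]:
        m=cv2.inRange(hsv,lo,hi)
        if nm=="red": m|=cv2.inRange(hsv,(175,180,100),(180,255,255))
        c,l,st,ce=cv2.connectedComponentsWithStats(m)
        for i in range(1,c):
            if st[i,4]>25: print(n,nm,st[i],ce[i].round(1))
E
```

```text
side red [165 110  18  14 196] [172.8 117.5]
side red [237 130  30  23 590] [251.2 141.1]
side red [198 194  13   5  48] [204.6 195.9]
side red [517 243  17  19  50] [523.9 252.3]
side red [523 244  20  29 272] [533.  262.5]
side red [237 285   9  12  93] [241.  290.4]
side blue [375 138  25  17 158] [386.8 146.1]
side blue [ 221  261   54   77 2623] [249.1 303.4]
side blue [390 307  16  16 173] [397.7 314.3]
side blue [210 404   6  27  31] [212.6 416.8]
side purple [242 273   9  11  79] [246.4 277.9]
top red [395  84  20  19 193] [403.2  92.2]
top red [415  96   7  17  44] [418.  105.5]
top red [329 342   7   7  38] [332.1 345. ]
top blue [235 119  23  32 465] [245.8 134.5]
top blue [ 241  303  111   64 2583] [305.7 335. ]
top purple [303 334   8   8  49] [306.6 337.3]
```

```bash
python3 - <<'E'
import cv2,numpy as np
a=[cv2.imread(f"pics/{n}.png") for n in ["z_side_335","z_top_215"]]
h=max(i.shape[0] for i in a)
cv2.imwrite("pics/zz.png",np.hstack([cv2.copyMakeBorder(i,0,h-i.shape[0],0,5,cv2.BORDER_CONSTANT) for i in a]))
E
```

```text
(no output)
```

View pics/zz.png

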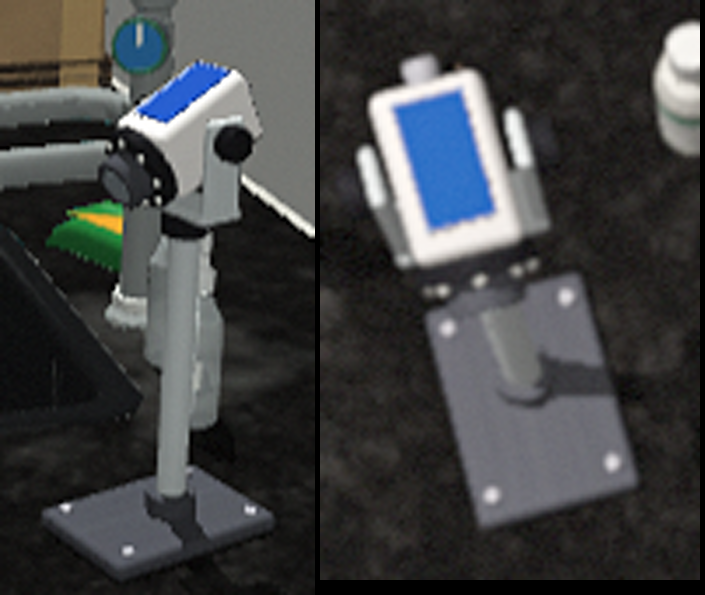

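View pics/z_side_215.png

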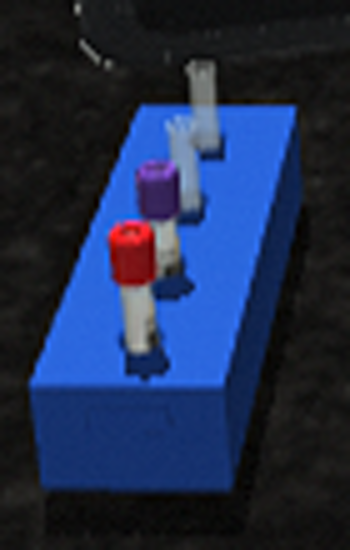

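View pics/z_top_230.png

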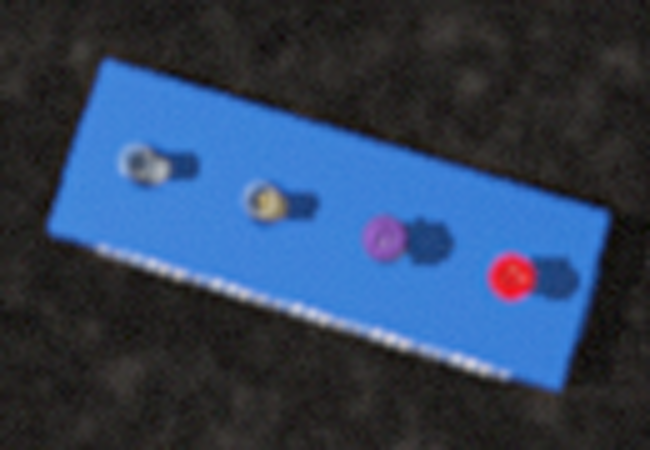

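```bash
python3 - <<'E'
from h import *
o,d=pickle.load(open("s0.pkl","rb"));S,T=d["side"],d["top"]
z=lambda x0,y0,k,p:(x0+(p[0]+.5)/k-.5,y0+(p[1]+.5)/k-.5)
zs=lambda x,y:z(335,120,3.5,(x,y)); zt=lambda x,y:z(215,95,4,(x-320,y))
# block
C=[onz(T,*z(230,290,5,p),.05) for p in [(105,58),(610,212),(563,390),(48,232)]]
C=np.array(C);print("block corners",C.round(4).tolist(),"cen",C.mean(0),"L",np.linalg.norm(C[1]-C[0]),np.linalg.norm(C[2]-C[1]))
v=(C[0]+C[3]-C[1]-C[2]);yb=np.arctan2(v[1],v[0])-np.pi/2;print("block yaw",yb)
# red cap top at z=.096? 
print("cap@.096",onz(T,332.1,345,.096-.000),"tri",tri(ray(T,332.1,345),ray(S,241,290.4)))
for y in (-75,-25,25,75):
    print(y,C.mean(0)[:2]+[-np.sin(yb)*y/1e3,np.cos(yb)*y/1e3])
print("purple",onz(T,306.6,337.3,.09))
# camera label
P={}
for n,s,t in [("fn",(163,123),(497,215)),("bn",(230,66),(462,90)),("ff",(135,118),(430,232)),("bf",(205,62),(395,107))]:
    P[n],e=tri(ray(S,*zs(*s)),ray(T,*zt(*t)));print(n,P[n].round(4),e.round(4))
for a,b in (("bn","fn"),("bf","ff")):
    w=P[b]-P[a];print("axis",w/np.linalg.norm(w),np.linalg.norm(w),"yaw(of -axis)",np.arctan2(-w[1],-w[0]),"tilt",np.arctan2(-w[2],np.hypot(*w[:2])))
w=sum(P.values())/4;print("label mid",w)
B=np.array([onz(T,*zt(*p),.012) for p in [(427,315),(580,272),(638,482),(480,527)]]);print("base",B.round(4).tolist(),B.mean(0),[np.linalg.norm(B[i]-B[i-1]).round(4) for i in range(4)])
for a,b in((0,3),(1,2)):
  q=B[a]-B[b];print("yaw base",np.arctan2(q[1],q[0]))
print("column foot",onz(T,*zt(523,395),.015))
print("lens tri",tri(ray(S,*zs(118,181)),ray(T,*zt(483,297))))
E
```

```text
block corners [[0.516, -0.0626, 0.05], [0.4627, -0.2666, 0.05], [0.3941, -0.25, 0.05], [0.4467, -0.0451, 0.05]] cen [ 0.45484856 -0.15608415  0.05      ] L 0.21086152302776676 0.07065868316597501
block yaw -0.2533147453399818
cap@.096 [ 0.43543337 -0.22833384  0.096     ] tri (array([ 0.43547162, -0.22844487,  0.0879003 ]), np.float64(0.00019020742686794354))
-75 [ 0.43605249 -0.22869067]
-25 [ 0.44858321 -0.18028632]
25 [ 0.46111392 -0.13188197]
75 [ 0.47364463 -0.08347762]
purple [ 0.44792512 -0.17984509  0.09      ]
fn [ 0.7418 -0.0958  0.2818] 0.0
bn [ 0.7848 -0.083   0.3086] 0.0034
ff [ 0.7346 -0.0682  0.2782] 0.0005
bf [ 0.7791 -0.056   0.305 ] 0.0049
axis [-0.82224503 -0.24585186 -0.51329327] 0.05226292202709347 yaw(of -axis) 0.2905397819459631 tilt 0.5390177566425679
axis [-0.8339662  -0.22871533 -0.5021849 ] 0.053343403215428416 yaw(of -axis) 0.2676689159373808 tilt 0.5261235271983589
label mid [ 0.76008731 -0.07577349  0.2934345 ]
base [[0.8028, -0.0151, 0.012], [0.8315, -0.0989, 0.012], [0.7102, -0.1377, 0.012], [0.6818, -0.0533, 0.012]] [ 0.75657462 -0.07624162  0.012     ] [np.float64(0.127), np.float64(0.0885), np.float64(0.1273), np.float64(0.089)]
yaw base 0.3057422176345748
yaw base 0.3096693699541337
column foot [ 0.75682719 -0.07214009  0.015     ]
lens tri (array([ 0.71953424, -0.086334  ,  0.24625026]), np.float64(0.0012830640696236523))
```

```bash
python3 - <<'E'
from h import *
o,d=pickle.load(open("s0.pkl","rb"));S,T=d["side"],d["top"]
z=lambda x0,y0,k,p:(x0+(p[0]+.5)/k-.5,y0+(p[1]+.5)/k-.5)
zs=lambda x,y:z(335,120,3.5,(x,y)); zt=lambda x,y:z(215,95,4,(x-320,y))
a=onz(T,*zt(545,138),.27);b=onz(T,*zt(343,185),.27)
print("knobs",a,b,(a+b)/2,np.linalg.norm(a-b),np.arctan2(*(b-a)[1::-1])-np.pi/2)
print("knob near tri",tri(ray(S,*zs(236,143)),ray(T,*zt(545,138))))
for n,(x,y,w,h),k in [("side",(355,130,65,75),8),("top",(228,100,65,95),6)]:
    im=d[n]["pixels"][y:y+h,x:x+w,::-1]
    cv2.imwrite(f"pics/zh_{n}.png",np.clip(cv2.resize(im,None,fx=k,fy=k,interpolation=cv2.INTER_CUBIC).astype(float)**.6*255**.4,0,255))
E
python3 - <<'E'
import cv2,numpy as np
a=[cv2.imread(f"pics/{n}.png") for n in ["zh_side","zh_top"]]
h=max(i.shape[0] for i in a)
im=np.hstack([cv2.copyMakeBorder(i,0,h-i.shape[0],0,0,cv2.BORDER_CONSTANT) for i in a]);print(im.shape)
cv2.imwrite("pics/zh.png",im[:600,:910] if im.shape[1]<=800 else im[:, :800])
E
```

```text
knobs [ 0.78264259 -0.1115762   0.27      ] [ 0.7583622  -0.02860656  0.27      ] [ 0.7705024  -0.07009138  0.27      ] 0.08644939370940796 0.2846926656953148
knob near tri (array([ 0.78144195, -0.11172521,  0.27154503]), np.float64(0.0007815723634676234))
(600, 910, 3)[ WARN:0@0.199] global loadsave.cpp:1063 imwrite_ Unsupported depth image for selected encoder is fallbacked to CV_8U.
```

View pics/zh_side.png

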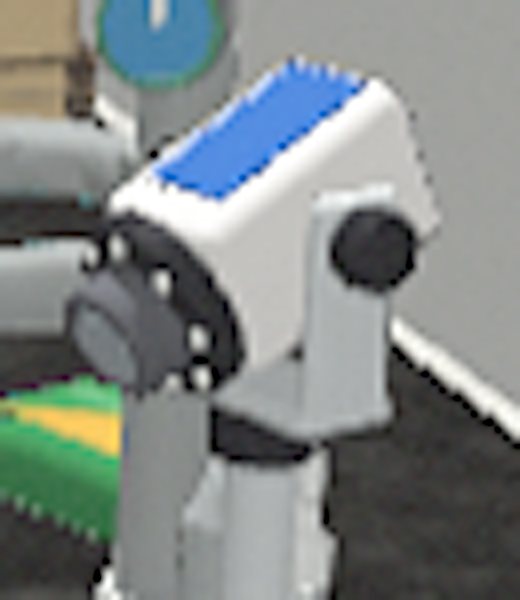

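View pics/zh_top.png

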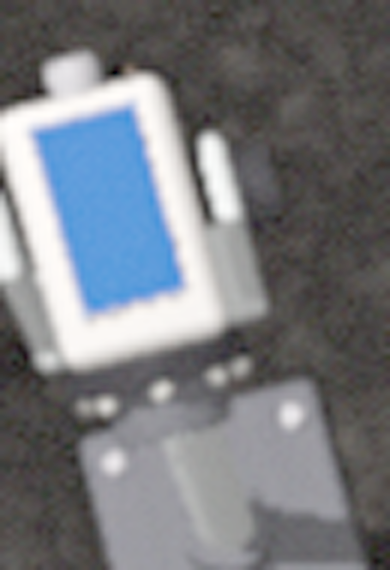

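```bash
python3 - <<'E'
from h import *
o,d=pickle.load(open("s0.pkl","rb"));S,T=d["side"],d["top"]
pin=np.array([.7695,-.0705,.270])
for t in (.48,.53,.58):
  for y in (.285,.305):
    a=-np.array([np.cos(t)*np.cos(y),np.cos(t)*np.sin(y),np.sin(t)])
    up=-np.array([np.sin(t)*np.cos(y),np.sin(t)*np.sin(y),-np.cos(t)])
    L=pin+.06*a
    zz=lambda p:((proj(S,p)-[355,130])*8+3.5).round(0)
    print(t,y,"lens",L.round(4),zz(L),"focus",(L+.12*a).round(4),"top",((proj(T,L)-[228,100])*6).round(0), "labelmid",zz(pin+.023*up),((proj(T,pin+.023*up)-[228,100])*6).round(0))
print(zz(pin),zz([pin[0],pin[1],.2]))
E
```

```text
0.48 0.285 lens [ 0.7184 -0.0855  0.2423] [107. 348.] focus [ 0.6163 -0.1154  0.1869] top [162. 424.] labelmid [249. 142.] [103. 214.]
0.48 0.305 lens [ 0.7187 -0.0865  0.2423] [109. 349.] focus [ 0.6172 -0.1184  0.1869] top [166. 423.] labelmid [250. 143.] [104. 214.]
0.53 0.285 lens [ 0.7198 -0.0851  0.2397] [111. 357.] focus [ 0.6205 -0.1142  0.179 ] top [163. 423.] labelmid [246. 145.] [104. 218.]
0.53 0.305 lens [ 0.7201 -0.086   0.2397] [114. 358.] focus [ 0.6214 -0.1171  0.179 ] top [166. 422.] labelmid [247. 145.] [105. 218.]
0.58 0.285 lens [ 0.7213 -0.0846  0.2371] [116. 365.] focus [ 0.625  -0.1128  0.1714] top [163. 422.] labelmid [243. 148.] [105. 223.]
0.58 0.305 lens [ 0.7216 -0.0856  0.2371] [118. 366.] focus [ 0.6259 -0.1157  0.1714] top [166. 421.] labelmid [243. 148.] [106. 222.]
[278. 214.] [265. 468.]
```

```bash
cat >> h.py <<'E'
from scipy.spatial.transform import Rotation as Ro, Slerp
def plan(p0,R0,p1,R1,n,g):
    sl=Slerp([0,1],Ro.from_matrix([R0,R1]))
    rows=[];p=np.array(p0,float);R=np.array(R0)
    for k in range(1,n+1):
        pt=p0+(np.array(p1)-p0)*k/n;Rt=sl(k/n).as_matrix()
        s=np.round(R.T@(pt-p)*100,1 if n>1 else 2);w=np.round(np.degrees(Ro.from_matrix(R.T@Rt).as_rotvec()),1)
        rows.append(list(map(float,s))+list(map(float,w))+[g])
        p=p+R@(s/100);R=R@Ro.from_rotvec(np.radians(w)).as_matrix()
    for i in range(0,n,8): print("[",",\n".join(", ".join("%g"%x for x in r) for r in rows[i:i+8]),"]")
    print("end",p.round(4),"err",np.round(p-p1,4))
def tool(yawx,tilt):
    # tool x heading yawx level (tilt 0 = down); tilt>0: z swings toward -x heading
    h=np.array([np.cos(yawx),np.sin(yawx),0]);Z=np.array([0,0,1.])
    z=-np.cos(tilt)*Z-np.sin(tilt)*h; x=np.cos(tilt)*h-np.sin(tilt)*Z
    return np.stack([x,np.cross(z,x),z],1)
def cur(o): return np.array(o["tool_pos"]),Ro.from_euler("xyz",o["ee_rot"]).as_matrix()
E
python3 - <<'E'
from h import *
from bench import robot
p,R=cur(robot.get_obs());print(R.round(2))
plan(p,R,[.53,-.135,.29],tool(np.pi+.3,.75),16,0)
E
```

```text
[[-0.95  0.32 -0.  ]
 [ 0.32  0.95 -0.  ]
 [ 0.   -0.   -1.  ]]
[ -3.4, -3.2, -0.5, -0.8, -2.6, -2.1, 0,
-3.3, -3.2, -0.4, -0.9, -2.6, -2.2, 0,
-3.2, -3.5, -0.2, -0.8, -2.6, -2.1, 0,
-3.1, -3.5, -0.2, -0.9, -2.6, -2.2, 0,
-2.9, -3.6, -0.1, -0.8, -2.6, -2.1, 0,
-2.9, -3.7, -0, -0.9, -2.6, -2.1, 0,
-2.6, -3.9, 0, -0.8, -2.6, -2.2, 0,
-2.6, -3.9, 0.1, -0.9, -2.6, -2.1, 0 ]
[ -2.3, -4, 0.2, -0.8, -2.6, -2.2, 0,
-2.2, -4.1, 0.2, -0.9, -2.6, -2.1, 0,
-2.1, -4.2, 0.2, -0.8, -2.6, -2.1, 0,
-1.9, -4.3, 0.3, -0.9, -2.6, -2.2, 0,
-1.7, -4.3, 0.2, -0.8, -2.6, -2.1, 0,
-1.5, -4.5, 0.3, -0.9, -2.6, -2.2, 0,
-1.3, -4.4, 0.3, -0.8, -2.6, -2.1, 0,
-1.2, -4.5, 0.3, -0.9, -2.6, -2.1, 0 ]
end [ 0.5299 -0.1346  0.29  ] err [-0.0001  0.0004  0.    ]
```

>>> {"api": "arm_command", "payload": {"plan": [-3.4,-3.2,-0.5,-0.8,-2.6,-2.1,0,-3.3,-3.2,-0.4,-0.9,-2.6,-2.2,0,-3.2,-3.5,-0.2,-0.8,-2.6,-2.1,0,-3.1,-3.5,-0.2,-0.9,-2.6,-2.2,0,-2.9,-3.6,-0.1,-0.8,-2.6,-2.1,0,-2.9,-3.7,0,-0.9,-2.6,-2.1,0,-2.6,-3.9,0,-0.8,-2.6,-2.2,0,-2.6,-3.9,0.1,-0.9,-2.6,-2.1,0]}}

```text
time: 1.15
tool_pos: [0.3543, 0.1916, 0.2521]
ee_rot: [3.076, 0.377, 3.105]
wrist_force: [0.9, 0.1, -0.0]
width: 0.094
```

>>> {"api": "arm_command", "payload": {"plan": [-2.3,-4,0.2,-0.8,-2.6,-2.2,0,-2.2,-4.1,0.2,-0.9,-2.6,-2.1,0,-2.1,-4.2,0.2,-0.8,-2.6,-2.1,0,-1.9,-4.3,0.3,-0.9,-2.6,-2.2,0,-1.7,-4.3,0.2,-0.8,-2.6,-2.1,0,-1.5,-4.5,0.3,-0.9,-2.6,-2.2,0,-1.3,-4.4,0.3,-0.8,-2.6,-2.1,0,-1.2,-4.5,0.3,-0.9,-2.6,-2.1,0]}}

```text
time: 2.15
tool_pos: [0.5372, -0.1232, 0.2967]
ee_rot: [3.132, 0.734, -2.876]
wrist_force: [0.1, 0.3, -0.2]
width: 0.0941
```

```bash
python3 - <<'E'
from h import *
from bench import robot,cams
cams.snapshot("top")
o=robot.get_obs();s=cams.snapshot("wrist");pickle.dump((o,s),open("w1.pkl","wb"))
print(o["time"],o["tool_pos"],o["ee_rot"],o["joint_positions"].round(2),np.abs(o["qvel"]).max())
cv2.imwrite("pics/w1.png",s["pixels"][:,:,::-1])
E
```

```text
2.2 [ 0.54020024 -0.12639424  0.29808835] [ 3.13307185  0.73647803 -2.88003859] [-0.69 -0.32  1.75  0.61  1.3  -2.56] 0.07479850079253098
```

View pics/w1.png

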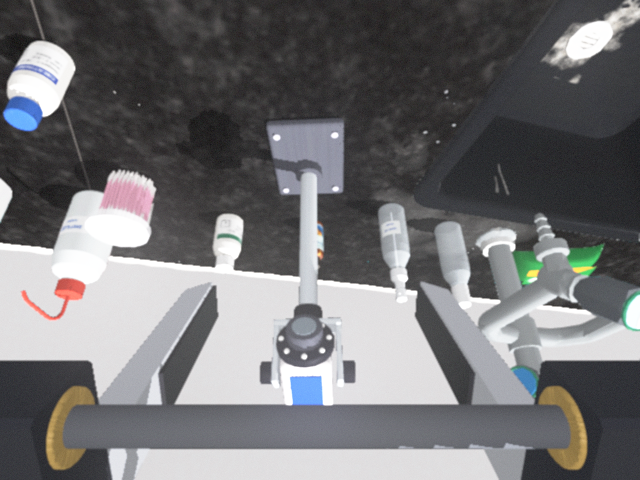

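The head appears inverted, with the lens at about (304,328), the pin knobs at about (266,372) and (348,372), and the stand foot at about (309,175). Joint 6 is near its limit here, so I'll use the opposite yaw for the final pose.

```bash
python3 - <<'E'
from h import *
o,s=pickle.load(open("w1.pkl","rb"))
im=s["pixels"][295:415,250:370,::-1];im=np.clip(im.astype(float)**.6*255**.4,0,255).astype(np.uint8)
cv2.imwrite("pics/w1z.png",cv2.resize(im,None,fx=5,fy=5,interpolation=cv2.INTER_CUBIC))
E
```

```text
(no output)
```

View pics/w1z.png

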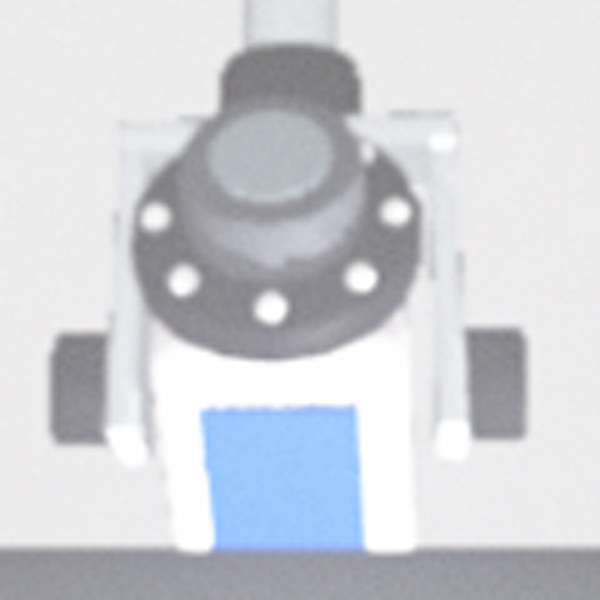

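```bash
python3 - <<'E'
from h import *
o,d=pickle.load(open("s0.pkl","rb"));S,T=d["side"],d["top"]
o,W=pickle.load(open("w1.pkl","rb"));p,R=cur(o)
M=np.array(W["tool_from_camera"]);A=np.eye(4);A[:3,:3]=R;A[:3,3]=p
W["camera_from_world"]=np.linalg.inv(A@M)
z8=lambda x,y:(355+(x+.5)/8-.5,130+(y+.5)/8-.5)
zw=lambda x,y:(250+(x+.5)/5-.5,295+(y+.5)/5-.5)
zt=lambda x,y:(228+(x+.5)/6-.5,100+(y+.5)/6-.5)
L,e=tri(ray(W,*zw(270,157)),ray(S,*z8(104,334)));print("lens",L,e)
K,e=tri(ray(W,*zw(80,388)),ray(S,*z8(374,250)));print("knob",K,e)
K2,e=tri(ray(W,*zw(80,388)),ray(T,*zt(262,177)));print("knob W-T",K2,e)
pin=onz(W,*zw(288.5,385.5),.27);print("pin from W at z .27",pin)
kl=onz(W,*zw(80,388),.27);kr=onz(W,*zw(497,383),.27);v=kr-kl;print("pin yaw",np.arctan2(-v[0],v[1]),np.linalg.norm(v))
print("foot W",onz(W,308.5,177,.0))
for P in (pin,np.array([.7705,-.0701,.27])):
    w=P-L;print(np.linalg.norm(w),"yaw",np.arctan2(w[1],w[0]),"tilt",np.arcsin(w[2]/np.linalg.norm(w)))
# base corners in both
print("base via W",[onz(W,*q,.012).round(3).tolist() for q in [(266,121),(344,118),(343,193),(277,194)]])
for nm,P in (("block red cap",[.4357,-.2285,.088]),):print(proj(W,P))
E
```

```text
lens [ 0.7156583  -0.0891835   0.24481925] 0.004837952281105424
knob [ 0.7794479  -0.11151962  0.26995378] 0.001707009981627006
knob W-T [ 0.78368825 -0.11147814  0.2680388 ] 0.0008797759445127653
pin from W at z .27 [ 0.76397847 -0.07363617  0.27      ]
pin yaw 0.29583907044508667 0.0805029557290231
foot W [ 0.79556807 -0.06571252  0.        ]
0.05666240172101251 yaw 0.3112955110597383 tilt 0.4605038767773288
0.06329187787421284 yaw 0.33486899410980664 tilt 0.40917344547680157
base via W [[0.7, -0.14, 0.012], [0.673, -0.056, 0.012], [0.803, -0.014, 0.012], [0.829, -0.103, 0.012]]
[ 157.47684523 -231.30713905]
```

```bash
python3 - <<'E'
from h import *
o,d=pickle.load(open("s0.pkl","rb"));S,T=d["side"],d["top"]
o,W=pickle.load(open("w1.pkl","rb"));p,R=cur(o)
M=np.array(W["tool_from_camera"]);A=np.eye(4);A[:3,:3]=R;A[:3,3]=p
C=A@M;W["camera_from_world"]=np.linalg.inv(C)
zw=lambda x,y:(250+(x+.5)/5-.5,295+(y+.5)/5-.5)
g=cv2.cvtColor(W["pixels"],cv2.COLOR_RGB2GRAY).astype(float)
pts=[]
for q in [(155,217),(183,280),(271,308),(361,278),(396,212)]:
    u,v=zw(*q);y,x=np.mgrid[int(v)-3:int(v)+5,int(u)-3:int(u)+5]
    w=np.clip(g[y,x]-120,0,None)*((x-u)**2+(y-v)**2<10);pts.append(((w*x).sum()/w.sum(),(w*y).sum()/w.sum()))
pts=np.array(pts);print(pts.round(2).tolist())
F=f(W);K=np.array([[F,0,W["cx"]],[0,F,W["cy"]],[0,0,1]])
th=np.radians([180,225,270,315,0]) # ring frame: x right, y up in picture
for nm,pp in (("cent",pts),("hand",np.array([zw(*q) for q in [(155,217),(183,280),(271,308),(361,278),(396,212)]]))):
  for r in (.022,):
    ob=np.stack([r*np.cos(th),r*np.sin(th),0*th],1)
    ok,rv,tv,er=cv2.solvePnPGeneric(ob,pp,K,None,flags=cv2.SOLVEPNP_IPPE)
    for a,t,e in zip(rv,tv,er):
        Rc=cv2.Rodrigues(a)[0];D=np.diag([1,-1,-1])
        n=C[:3,:3]@D@Rc[:,2]; c=C[:3,:3]@D@t[:,0]+C[:3,3]
        if n[0]>0:n=-n
        print(nm,"centre",c.round(4),"n",n.round(3),"yaw",np.arctan2(-n[1],-n[0]).round(3),"tilt",np.arcsin(-n[2]).round(3),"err",e)
E
```

```text
[[280.55, 337.98], [286.21, 350.78], [303.78, 356.3], [321.79, 350.24], [328.75, 336.95]]
cent centre [ 0.7265 -0.0859  0.2491] n [-0.858 -0.265 -0.439] yaw 0.299 tilt 0.455 err [0.07801745]
cent centre [ 0.7189 -0.0877  0.2517] n [-0.497 -0.066  0.865] yaw 0.131 tilt -1.045 err [0.43527656]
hand centre [ 0.7265 -0.0859  0.2491] n [-0.856 -0.258 -0.448] yaw 0.293 tilt 0.464 err [0.11232017]
hand centre [ 0.7188 -0.0877  0.2517] n [-0.488 -0.069  0.87 ] yaw 0.141 tilt -1.055 err [0.45274035]
```

```bash
python3 - <<'E'
from h import *
from bench import robot
p,R=cur(robot.get_obs())
plan(p,R,[.4357,-.2285,.19],tool(1.318,0),16,0)
E
```

```text
[ 1, -0.5, -0, 2.7, 1.6, 7.1, 0,
1, -0.6, -0, 2.8, 1.5, 7.1, 0,
0.9, -0.7, 0.1, 2.7, 1.6, 7.1, 0,
0.8, -0.8, 0.1, 2.8, 1.5, 7.1, 0,
0.7, -0.8, 0.2, 2.7, 1.6, 7.1, 0,
0.6, -1, 0.2, 2.7, 1.5, 7.1, 0,
0.4, -1, 0.3, 2.8, 1.6, 7.1, 0,
0.3, -1, 0.4, 2.7, 1.5, 7.1, 0 ]
[ 0.2, -1.1, 0.4, 2.8, 1.6, 7.1, 0,
0, -1, 0.5, 2.7, 1.5, 7.1, 0,
-0.1, -1, 0.5, 2.8, 1.6, 7.1, 0,
-0.3, -0.9, 0.6, 2.7, 1.5, 7.1, 0,
-0.4, -0.9, 0.6, 2.7, 1.6, 7.1, 0,
-0.5, -0.8, 0.7, 2.8, 1.5, 7.1, 0,
-0.6, -0.7, 0.6, 2.7, 1.6, 7.1, 0,
-0.7, -0.6, 0.7, 2.8, 1.5, 7.1, 0 ]
end [ 0.4359 -0.2286  0.1899] err [ 0.0002 -0.0001 -0.0001]
```

>>> {"api": "arm_command", "payload": {"plan": [1,-0.5,0,2.7,1.6,7.1,0,1,-0.6,0,2.8,1.5,7.1,0,0.9,-0.7,0.1,2.7,1.6,7.1,0,0.8,-0.8,0.1,2.8,1.5,7.1,0,0.7,-0.8,0.2,2.7,1.6,7.1,0,0.6,-1,0.2,2.7,1.5,7.1,0,0.4,-1,0.3,2.8,1.6,7.1,0,0.3,-1,0.4,2.7,1.5,7.1,0]}}

```text
time: 3.25
tool_pos: [0.4857, -0.1723, 0.2443]
ee_rot: [2.91, 0.356, 2.285]
wrist_force: [-0.1, 1.5, -0.1]
width: 0.0936
```

>>> {"api": "arm_command", "payload": {"plan": [0.2,-1.1,0.4,2.8,1.6,7.1,0,0,-1,0.5,2.7,1.5,7.1,0,-0.1,-1,0.5,2.8,1.6,7.1,0,-0.3,-0.9,0.6,2.7,1.5,7.1,0,-0.4,-0.9,0.6,2.7,1.6,7.1,0,-0.5,-0.8,0.7,2.8,1.5,7.1,0,-0.6,-0.7,0.6,2.7,1.6,7.1,0,-0.7,-0.6,0.7,2.8,1.5,7.1,0]}}

```text
time: 4.25
tool_pos: [0.4348, -0.2252, 0.1905]
ee_rot: [-3.14, 0.001, 1.32]
wrist_force: [-0.8, -0.3, 0.0]
width: 0.0942
```

>>> {"api": "arm_command", "payload": {"plan": [0,0,0,0,0,0,0,0,0,0,0,0,0,0]}}

```text
time: 4.5
tool_pos: [0.4353, -0.2253, 0.1908]
ee_rot: [3.14, 0.001, 1.325]
wrist_force: [0.5, 0.6, -0.7]
width: 0.0943
```

```bash
python3 - <<'E'
from h import *
from bench import robot,cams
o=robot.get_obs();s=cams.snapshot("wrist");pickle.dump((o,s),open("w2.pkl","wb"))
cv2.imwrite("pics/w2.png",s["pixels"][:,:,::-1])
print(o["time"],o["tool_pos"],o["ee_rot"],o["joint_positions"].round(2))
p,R=cur(o);A=np.eye(4);A[:3,:3]=R;A[:3,3]=p
s["camera_from_world"]=np.linalg.inv(A@np.array(s["tool_from_camera"]))
hsv=cv2.cvtColor(s["pixels"],cv2.COLOR_RGB2HSV);m=cv2.inRange(hsv,(0,180,90),(4,255,255))|cv2.inRange(hsv,(175,180,90),(180,255,255))
c,l,st,ce=cv2.connectedComponentsWithStats(m);i=1+st[1:,4].argmax();print(st[i],ce[i],onz(s,*ce[i],.09))
plan(p,R,[.4357,-.2285,.075],tool(1.318,0),4,0)
E
```

```text
4.5 [ 0.43533207 -0.22531082  0.19077623] [3.14015655e+00 1.38862310e-03 1.32495396e+00] [-0.59 -0.04  1.55 -0.    1.63 -0.35]Traceback (most recent call last):
  File "<stdin>", line 9, in <module>
ValueError: attempt to get argmax of an empty sequence
```

View pics/w2.png

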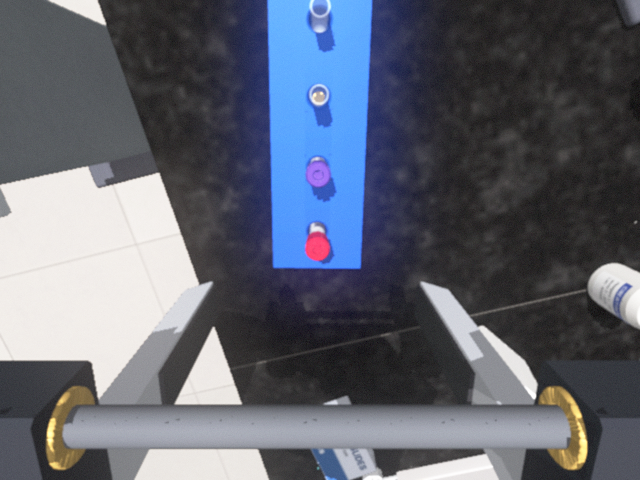

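The wrist view shows the red cap at about (317,246), with all four tubes in their wells and the jaws on either side.

```bash
python3 - <<'E'
from h import *
o,s=pickle.load(open("w2.pkl","rb"))
p,R=cur(o);A=np.eye(4);A[:3,:3]=R;A[:3,3]=p
s["camera_from_world"]=np.linalg.inv(A@np.array(s["tool_from_camera"]))
im=s["pixels"].astype(int);m=((im[...,0]>140)&(im[...,1]<80)&(im[...,2]<90)).astype(np.uint8)
c,l,st,ce=cv2.connectedComponentsWithStats(m);i=1+st[1:,4].argmax();print(st[i],ce[i],onz(s,*ce[i],.092))
print(proj(s,[.4355,-.2284,.092]))
plan(p,R,[.4354,-.2283,.075],tool(1.318,0),4,0)
E
```

```text
Traceback (most recent call last):
ValueError: attempt to get argmax of an empty sequence
```

```bash
python3 - <<'E'
from h import *
o,s=pickle.load(open("w2.pkl","rb"))
p,R=cur(o);A=np.eye(4);A[:3,:3]=R;A[:3,3]=p
s["camera_from_world"]=np.linalg.inv(A@np.array(s["tool_from_camera"]))
im=s["pixels"].astype(int);print(im[246,317],im[240,312])
m=((im[...,0]>150)&(im[...,0]-im[...,1]>100)&(im[...,0]-im[...,2]>60)).astype(np.uint8)
c,l,st,ce=cv2.connectedComponentsWithStats(m);i=1+st[1:,4].argmax() if c>1 else 0;print(c,st[i],ce[i],onz(s,*ce[i],.092))
print(proj(s,[.4355,-.2284,.092]))
plan(p,R,[.4354,-.2283,.075],tool(1.318,0),4,0)
E
```

```text
[254  72 120] [254  70 117]
2 [306 232  23  28 516] [316.94379845 246.20542636] [ 0.43544306 -0.22706913  0.092     ]
[317.49625425 247.98139796]
[ -0.1, 0, 2.9, 0, 0, 0.1, 0,
-0, 0, 2.9, 0, 0, 0.1, 0,
-0.1, 0, 2.9, 0.1, 0.1, 0.1, 0,
-0.1, 0.1, 2.9, -0, -0, 0.1, 0 ]
end [ 0.4356 -0.2286  0.0748] err [ 0.0002 -0.0003 -0.0002]
```

>>> {"api": "arm_command", "payload": {"plan": [-0.1,0,2.9,0,0,0,0,0,0,2.9,0,0,0,0,-0.1,0,2.9,0,0,0,0,0,0,2.9,0,0,0,0,0,0,0,0,0,0,0.6,0,0,0,0,0,0,1,0,0,0,0,0,0,1,0,0,0,0,0,0,1]}}

```text
time: 5.55
tool_pos: [0.4357, -0.2285, 0.0759]
ee_rot: [3.138, 0.002, 1.323]
wrist_force: [-0.4, 0.1, -0.2]
width: 0.0575
```

>>> {"api": "arm_command", "payload": {"plan": [0,0,0,0,0,0,1,0,0,0,0,0,0,1]}}

```text
time: 5.8
tool_pos: [0.435, -0.2281, 0.0748]
ee_rot: [3.141, 0.001, 1.323]
wrist_force: [-0.3, -0.7, -0.2]
width: 0.0375
```

```bash
python3 - <<'E'
from h import *
from bench import robot,cams
o=robot.get_obs();s=cams.snapshot("wrist")
cv2.imwrite("pics/w3.png",s["pixels"][:,:,::-1]);print(o)
E
```

```text
{'time': 5.8, 'joint_positions': array([-5.97802958e-01,  2.67282595e-02,  1.71459249e+00, -9.08179013e-04,
        1.39883037e+00, -3.49393964e-01]), 'qvel': array([ 0.00046705,  0.00204967,  0.00300595,  0.00021271, -0.00146607,
       -0.00150506]), 'joint_torque': array([ 6.86393920e-03, -2.95424706e+01, -2.83769971e+01,  6.03322056e-02,
        3.35337839e-02, -9.89689994e-06]), 'tool_pos': array([ 0.43501503, -0.22810433,  0.07475003]), 'ee_rot': array([3.14054467e+00, 1.33438569e-03, 1.32254140e+00]), 'wrist_force': array([-0.32623858, -0.65362815, -0.1689161 ]), 'wrist_torque': array([-0.06982517,  0.09225067,  0.01227441]), 'width': 0.03753448383748821}
```

View pics/w3.png

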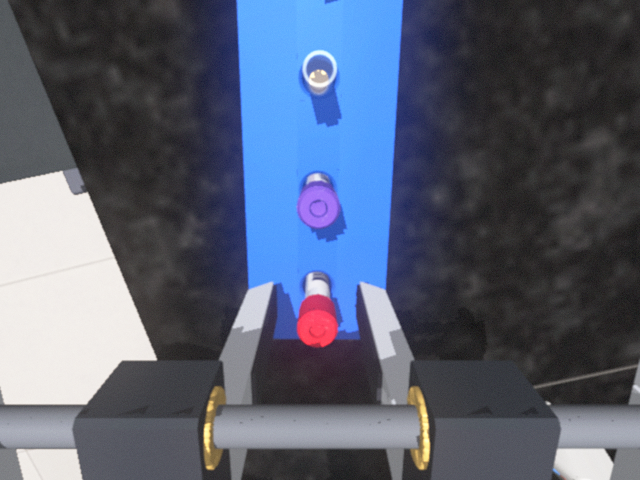

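The fingers are still closing, with the red cap at about (318,322), midway between them.

>>> {"api": "arm_command", "payload": {"plan": [0,0,0,0,0,0,1,0,0,0,0,0,0,1,0,0,0,0,0,0,1,0,0,0,0,0,0,1]}}

```text
time: 6.35
tool_pos: [0.4349, -0.228, 0.0745]
ee_rot: [3.141, 0.001, 1.323]
wrist_force: [0.8, -0.2, 0.2]
width: 0.0159
```

```bash
python3 - <<'E'
from h import *
from bench import robot,cams
o=robot.get_obs();p,R=cur(o);print(o["width"],p)
plan(p,R,p+[0,0,.115],R,5,1)
E
```

```text
0.015925520735610318 [ 0.43489932 -0.22803314  0.07452975]
[ -0, 0, -2.3, 0, 0, 0, 1,
-0, 0, -2.3, 0, 0, 0, 1,
-0, 0, -2.3, 0, 0, 0, 1,
-0, 0, -2.3, 0, 0, 0, 1,
-0, 0, -2.3, 0, 0, 0, 1 ]
end [ 0.4349 -0.2279  0.1895] err [-0.      0.0002 -0.    ]
```

>>> {"api": "arm_command", "payload": {"plan": [0,0,-1,0,0,0,1,0,0,-2,0,0,0,1,0,0,-2,0,0,0,1,0,0,-2.5,0,0,0,1,0,0,-2.5,0,0,0,1,0,0,-2.5,0,0,0,1,0,0,-1.5,0,0,0,1,0,0,0,0,0,0,1]}}

```text
time: 7.35
tool_pos: [0.4354, -0.2283, 0.2161]
ee_rot: [3.138, 0.002, 1.323]
wrist_force: [-0.4, -0.7, 0.2]
width: 0.0164
```

```bash
python3 - <<'E'
from h import *
from bench import robot,cams
o=robot.get_obs();s=cams.snapshot("side");print(o["width"],o["tool_pos"],o["time"])
cv2.imwrite("pics/s4.png",cv2.resize(s["pixels"][130:350,190:440,::-1],None,fx=2.5,fy=2.5))
E
```

```text
0.016434970593764208 [ 0.43544506 -0.22825059  0.21612328] 7.35
```

View pics/s4.png

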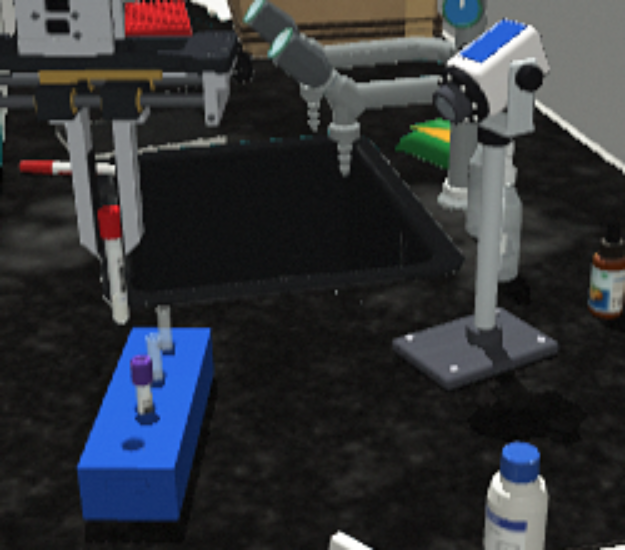

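The tube is held and clear, and the other three are still in their wells. Next I'll approach a point just short of the focus, already tilted.

```bash
python3 - <<'E'
from h import *
from bench import robot
p,R=cur(robot.get_obs())
plan(p,R,[.56,-.137,.213],tool(.3,-.455),16,1)
E
```

```text
[ 0.7, 0.6, 0, -0.8, 1.5, 3.6, 1,
0.8, 0.6, 0.1, -0.9, 1.5, 3.6, 1,
0.8, 0.5, 0, -0.8, 1.5, 3.6, 1,
0.9, 0.5, 0.1, -0.8, 1.4, 3.6, 1,
0.8, 0.4, 0.1, -0.8, 1.5, 3.6, 1,
0.9, 0.3, 0.2, -0.9, 1.5, 3.6, 1,
0.9, 0.3, 0.2, -0.8, 1.5, 3.6, 1,
0.9, 0.3, 0.2, -0.8, 1.5, 3.6, 1 ]
[ 1, 0.1, 0.2, -0.8, 1.5, 3.6, 1,
0.9, 0.1, 0.3, -0.9, 1.5, 3.6, 1,
0.9, 0.1, 0.3, -0.8, 1.4, 3.6, 1,
0.9, -0, 0.3, -0.8, 1.5, 3.6, 1,
0.9, -0.1, 0.3, -0.8, 1.5, 3.6, 1,
0.9, -0.1, 0.4, -0.9, 1.5, 3.6, 1,
0.9, -0.2, 0.3, -0.8, 1.5, 3.6, 1,
0.8, -0.3, 0.4, -0.8, 1.5, 3.6, 1 ]
end [ 0.5595 -0.1369  0.2132] err [-0.0005  0.0001  0.0002]
```

>>> {"api": "arm_command", "payload": {"plan": [0.7,0.6,0,-0.8,1.5,3.6,1,0.8,0.6,0.1,-0.9,1.5,3.6,1,0.8,0.5,0,-0.8,1.5,3.6,1,0.9,0.5,0.1,-0.8,1.4,3.6,1,0.8,0.4,0.1,-0.8,1.5,3.6,1,0.9,0.3,0.2,-0.9,1.5,3.6,1,0.9,0.3,0.2,-0.8,1.5,3.6,1,0.9,0.3,0.2,-0.8,1.5,3.6,1]}}

```text
time: 8.4
tool_pos: [0.497, -0.1824, 0.2115]
ee_rot: [3.084, -0.227, 0.822]
wrist_force: [-0.5, -0.3, -0.0]
width: 0.0164
```

>>> {"api": "arm_command", "payload": {"plan": [1,0.1,0.2,-0.8,1.5,3.6,1,0.9,0.1,0.3,-0.9,1.5,3.6,1,0.9,0.1,0.3,-0.8,1.4,3.6,1,0.9,0,0.3,-0.8,1.5,3.6,1,0.9,-0.1,0.3,-0.8,1.5,3.6,1,0.9,-0.1,0.4,-0.9,1.5,3.6,1,0.9,-0.2,0.3,-0.8,1.5,3.6,1,0.8,-0.3,0.4,-0.8,1.5,3.6,1]}}

```text
time: 9.4
tool_pos: [0.5589, -0.1364, 0.2109]
ee_rot: [-3.138, -0.454, 0.296]
wrist_force: [0.4, -1.1, -0.1]
width: 0.0163
```

>>> {"api": "arm_command", "payload": {"plan": [0,0,0,0,0,0,1,0,0,0,0,0,0,1]}}

```text
time: 9.65
tool_pos: [0.559, -0.1369, 0.212]
ee_rot: [-3.14, -0.454, 0.3]
wrist_force: [-0.2, 0.5, -0.8]
width: 0.0162
```

```bash
python3 - <<'E'
from h import *
from bench import robot,cams
o=robot.get_obs();p,R=cur(o);print(o["width"],p,o["time"],o["joint_positions"].round(2))
for n,(x,y,w,h) in (("side",(260,80,200,200)),("top",(200,80,160,280))):
    s=cams.snapshot(n);k=2.8 if n=="side" else 2.1
    cv2.imwrite(f"pics/{n}5.png",cv2.resize(s["pixels"][y:y+h,x:x+w,::-1],None,fx=k,fy=k))
plan(p,R,[.604,-.1231,.2108],tool(.3,-.455),4,1)
E
```

```text
0.016186112506689825 [ 0.55901351 -0.13688929  0.21204975] 9.65 [-0.54 -0.12  1.65  0.34  1.32  0.7 ]
[ 1, 0, 0.5, -0, 0, -0, 1,
1.1, 0, 0.6, -0, 0, -0, 1,
1, 0, 0.5, -0.1, 0.1, -0, 1,
1.1, 0, 0.6, 0, -0, -0, 1 ]
end [ 0.6043 -0.1229  0.2107] err [ 0.0003  0.0002 -0.0001]
```

View pics/side5.png

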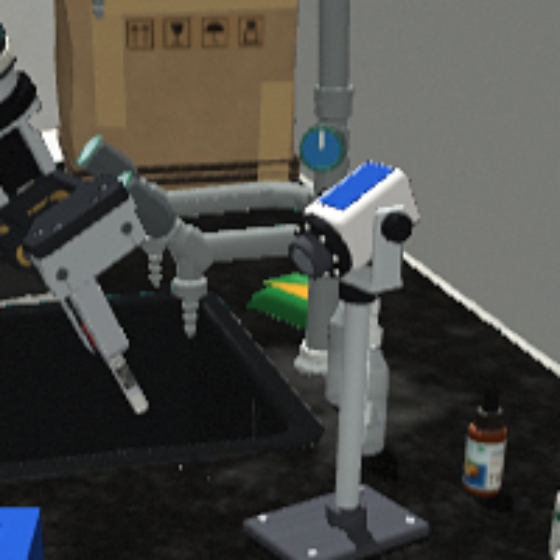

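View pics/top5.png

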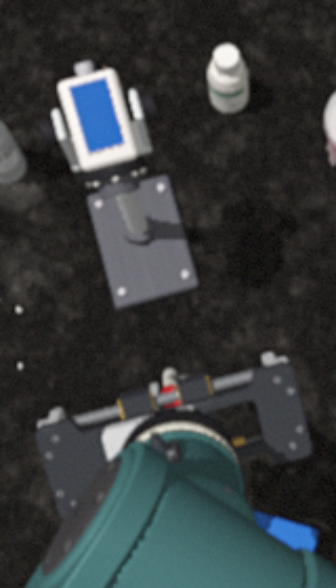

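In the side view the tube points along the tool at (115,360)–(140,410), well clear of the camera head. I'll move in.

>>> {"api": "arm_command", "payload": {"plan": [1,0,0.5,0,0,0,1,1.1,0,0.6,0,0,0,1,1,0,0.5,0,0,0,1,1.1,0,0.6,0,0,0,1,0,0,0,0,0,0,1,0,0,0,0,0,0,1,0,0,0,0,0,0,1]}}

```text
time: 10.62
tool_pos: [0.6045, -0.123, 0.2118]
ee_rot: [-3.141, -0.455, 0.299]
wrist_force: [0.1, -0.5, -0.9]
width: 0.0158
```

```bash
python3 - <<'E'
from h import *
from bench import robot,cams
o=robot.get_obs();p,R=cur(o);print(o["width"],p,o["ee_rot"],o["time"])
d={}
for n,(x,y,w,h),k in (("side",(260,100,200,150),4),("top",(200,80,160,140),5),("wrist",(0,0,640,480),1)):
    s=cams.snapshot(n);d[n]=s
    cv2.imwrite(f"pics/{n}6.png",cv2.resize(s["pixels"][y:y+h,x:x+w,::-1],None,fx=k,fy=k,interpolation=cv2.INTER_CUBIC))
pickle.dump((o,d),open("s6.pkl","wb"))
S=d["side"];z=R[:,2];mid=p+.0215*z
print("mid",mid,"foot/mid/cap in zoom",[((proj(S,q)-[260,100])*4+1.5).round(0).tolist() for q in (mid+.043*z,mid,mid-.043*z)])
E
```

```text
0.01582858009984221 [ 0.60453902 -0.1230267   0.21177036] [-3.14092706 -0.45507383  0.29898334] 10.625
mid [ 0.61356544 -0.12022957  0.19245845] foot/mid/cap in zoom [[285.0, 489.0], [252.0, 426.0], [218.0, 360.0]]
```

View pics/side6.png

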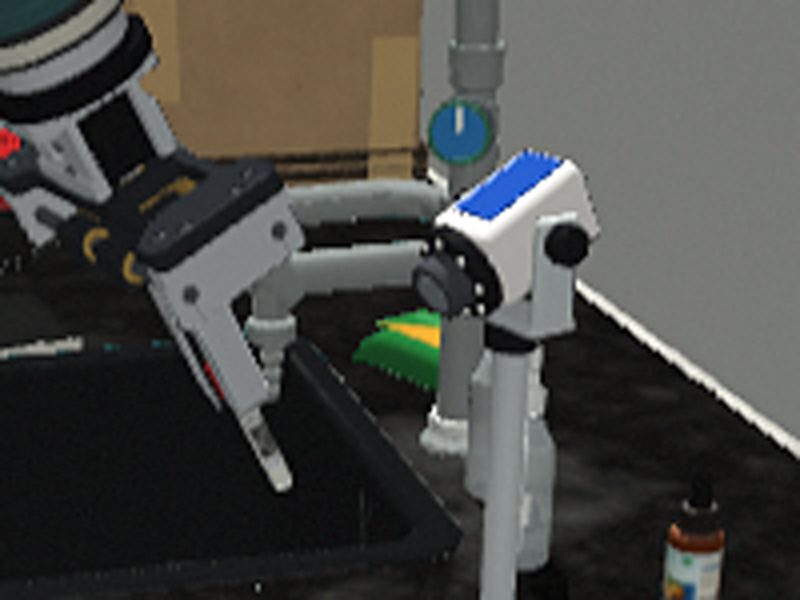

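View pics/top6.png

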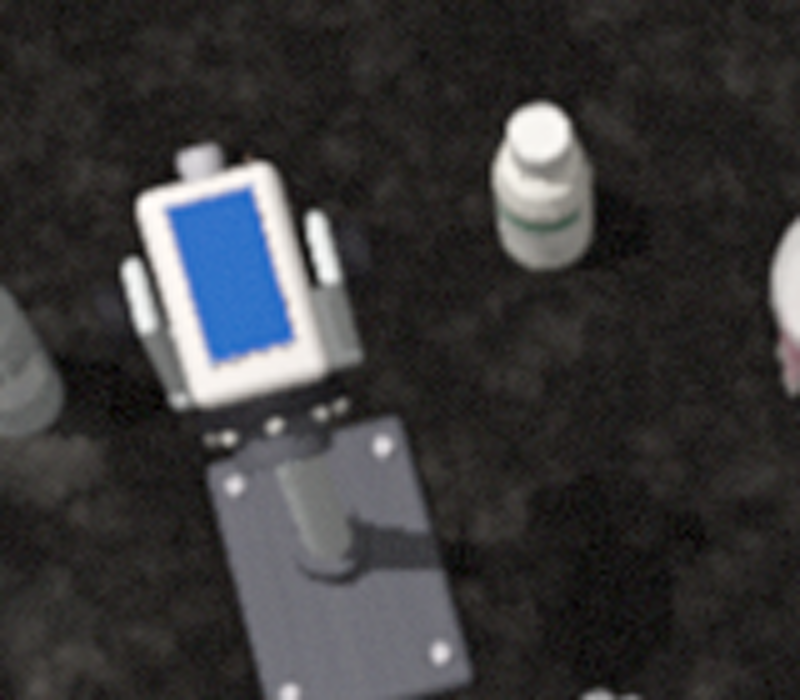

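View pics/wrist6.png

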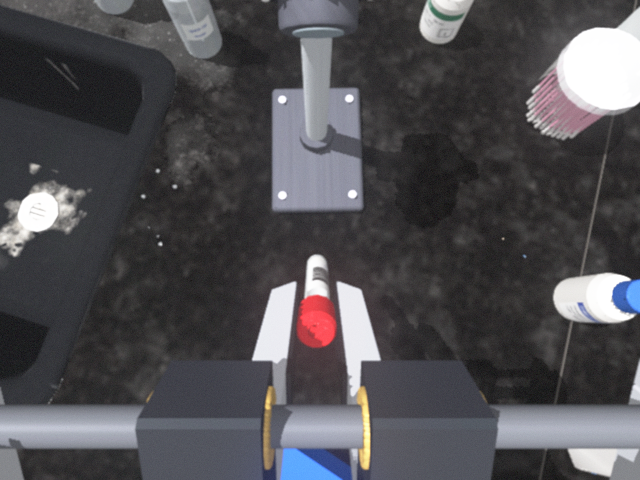

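The tube foot shows at (283,489) against a predicted (285,489). In the wrist view, tube and stand line up on column ~317, and the cap hasn't moved in the jaws. Handing in.

```bash
python3 - <<'E'
from bench import robot,close_job
import numpy as np
o=robot.get_obs();print(np.abs(o["qvel"]).max(),o["width"]);print(close_job())
E
```

```text
0.0032301664790565397 0.01614519073612131
the job is handed in; nothing more can be done
None
```

I drew the red-capped tube straight up out of the block and held it still, cap up, before the inspection camera. I handed the job in at about 10.8 s of the 32 s allowed; no verdict was reported.

- **Position:** I estimated the focus at (0.613, -0.120, 0.192). From the tool pose, the tube's middle was at (0.6136, -0.1202, 0.1925), about 1 mm away. The side view agreed: the tube's foot was within 2 zoomed pixels (about 1 mm) of where I predicted it.
- **Lean:** The tool leaned 0.455 rad at yaw 0.299, against a measured camera tilt of 0.455 and yaw of 0.30.
- **Hold:** The finger opening read 16 mm on the 17 mm cap, with no slip visible and the joints at rest.
- **Other objects:** After the lift, the other three tubes were still in their wells. The camera and the blue-capped bottle looked undisturbed in the last pictures. I never measured the timer again, but the arm did not go near it.

**Disagreements:** My first rough tilt, from the blue label on the camera, was 0.53 rad, and lens-to-pin triangulation gave 0.41 to 0.46. I used 0.455 from the ring-light LEDs, which had the smallest fitting error. The pin position differed by up to 7 mm between views, so the true focus could be up to about 1 cm from my estimate.

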